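# Restock the topping well from a delivery carton

## Robot

A 6-joint arm with a two-finger parallel gripper is mounted at the origin on the work surface. World frame = base frame: x ahead of the robot, y to its left, z up, the work surface at z = 0. Lengths are in m, angles in rad, forces in N, time in s.
With the tool pointing down it reaches from about 0.375 to 0.9 m from the base axis. Payload 3.1 kg.
Tool frame: the origin (TCP) lies midway between the tips of the shut fingers; the grasp point (between the pads) lies 19 mm behind it; z points along the fingers, y is the direction in which the jaws open and shut (so a half turn about z gives the same grasp; the last joint's range is limited). The gripper opens to 87 mm and grips with 3 to 60 N. Pads are 19 mm wide; open, the fingers measure 117 mm over their backs; the gripper's body (75 mm by 190 mm) begins 51 mm behind the grasp point.
Start: joints at [-1.504, 0.527, 1.433, -0, 1.181, -0.178], TCP at [0.152, -0.606, 0.223] pointing down, gripper open.
Joint ranges: [-3.08, 3.08], [-0.75, 2.2], [0.22, 2.44], [-1.43, 4.57], [0, 2.65], [-2.85, 2.85]. Speed limits (rad/s): [2.79, 2.79, 3.14, 3.14, 3.14, 3.14].

## Interface

Orientations are given as a unit quaternion [x, y, z, w].
In Python, from rig import robot gives the robot as it stands.
- The arm moves only by the tool move_arm, never from a script. Its argument "rows" is one flat list of numbers, 7 for each row, row after row: the shift along the world's x, y, z in mm, then the turn, a rotation vector about the world's x, y, z in rad, then the closure, from 0 (fully open) to 1 (shut). A call has 1 to 12 rows; each row shifts and turns the commanded pose from where the row before left it; what a row does not reach is not made up. A row lasts 1/10 s, in which the tool goes at most 50 mm and 8.59 degrees, less where a joint would pass 70% of its speed; a pose out of reach is approached as far as the arm can. A call with a gripper value outside its range is refused whole. The fingers move at their own pace and stop on an object; "grip_force" is the grip in N (left out, the last holds). Time passes only in rows, so rows that do not move let the fingers close. It gives the time, the measured TCP pose, the force and the opening at its end, in the units of the state.
- robot.get_obs(): the state, without advancing time (a new reading comes with each control period).
- robot.camera(name): name is "side" or "top"; returns a dict with "color" (420x560x3 uint8, red, green, blue), "z_map" (420x560 float32, m along the optical axis (not along the pixel's ray), 0 where there is no reading), "camera_matrix" (3x3 intrinsics, pixels), "R" (3x3) and "t" (3): a world point X has camera coordinates R X + t. Camera axes: x right, y down, z forward; pixel columns grow to the right and rows downward; lengths in m; the calibration is good to about 2 mm. A picture is of the moment at which its call begins.
- robot.hand_in(): hands the job in, once; it reports no verdict.
Trained networks look in the newest picture that a camera, given by its name, has taken for a name from the list of things; names that differ only in an ending like _2 or _b are one class to them, and where a whole thing is asked for, a point or a joint stands for the part that bears it (a point fixed in the world has none). Each returns a list of dicts, best first, with "conf" (0 to 1); they miss things now and then, are a little off and sometimes report something else, mostly with a low value. They report only what shows in the picture. A call takes as long as a camera call. They do not tell look-alikes from the thing itself.
- robot.search_frame(camera, thing): "at" ([column, row] in pixels, amid what is visible of it).
- robot.spot_point(camera, thing): "at" ([column, row] in pixels: a listed point, or the origin of a listed thing).
The state is a dict: "time": time; "q": joint angles; "joint_velocities": joint speeds; "joint_torque": joint torques, N m; "position": TCP position; "tool_rot": TCP orientation; "ft_force": force on the tool from outside, world axes, zero at the start; "moment": the same for the moment, N m; "grip_width": finger opening in m.
Only numpy, scipy, OpenCV 4.12 (cv2) and the standard library are available. Lean on these libraries where they do the work, as an engineer would, in place of code of your own. Each camera call takes 0.05 s, during which the arm holds its last target.

## Task

Restock the topping well: lever its handle-less cover up with the flat spreader, blade in at the front notch, and open it until it stays up; swing all four carton flaps right back and stand every sauce jar from the carton upright on the floor of the well. Then shut the cover fully, leave the carton's flaps folded open, have the spreader lying on the blue tray, and do not knock over or shove away the cup stacks and the shaker.

Things in the scene. Friction and masses are not known exactly. Their poses are not given: they have to be found in the camera images.
- well: the topping well: a fixed stainless steel box standing on the counter, 132 mm (x) by 266 mm (y), 95 mm tall. Origin: centre of its underside; its front, with the notch, faces its own -x; z up. Inside it is 116 by 250 mm with walls 8 mm thick; its inner floor is 30 mm above the counter, so it is 65 mm deep. It starts shut under a flat hinged cover without a handle. It and the carton swap sides from start to start
- cover (a joint): angle of the well's cover (rad): 0 shut flat on the rim, 1.57 upright, up to 1.85 leaning back against its stop. The cover is a flat plate 132 by 266 mm, 5 mm thick, 0.3 kg, its underside at rim height (95 mm), hinged on the far (+x) edge, flush with the front. A black strip on top marks the notch. It takes about 2 N at the front edge to lift; it falls shut below about 1.1 rad and stays put above
- well_hinge (a point): middle of the cover's hinge line, on the well's far top edge, 95 mm above the counter; the hinge runs along the well's y
- notch (a point): middle of the pry notch in the well's front wall: a gap 60 mm wide (along the well's y) and 12 mm tall (83 to 95 mm above the counter) directly under the cover's front edge, open right through the 8 mm wall; the point lies on the outer front face, 89 mm above the counter. A blade goes in towards the well's +x
- spreader: the flat spreader (thin blade tool), 190 mm long, 90 g: light wooden handle 100 by 26 by 24 mm tall, then a stiff steel blade 90 mm long, 22 mm wide, 3 mm thick. x points from handle to blade, z up as it lies; origin on the underside of the handle, 25 mm behind the blade's root, near the balance point, a good place to grip: the handle runs from x = -75 to +25 mm, the blade from +25 to +115 mm with its mid-plane 12 mm above the underside. It starts on the tray
- spreader_tip (a point): the end of the spreader's blade, middle of its thickness (115 mm ahead of the spreader's origin, 12 mm up)
- tray: blue serving tray, fixed, 320 (x) by 170 mm (y), floor 6 mm above the counter with a visible raised edge about 5 mm above that; origin: centre of its underside. The spreader lies on its near (-x) part; cup stacks stand on its far end
- carton: open-topped delivery carton, fixed, 246 (x) by 124 mm (y), 70 mm tall, walls and floor 4 mm thick; origin: centre of its underside. The jars stand in a row along its x. Two long flaps on its +y and -y edges, leaving a gap down the middle, lie over two short flaps on its +x (far) and -x (near) ends
- flap_left (a joint): angle (rad) of the long carton flap on the carton's +y side: 0 flat across the opening, 1.57 upright, 2.9 (its stop) folded back outside. Its crease runs along the carton's x, on that top edge, 62 mm from the carton's centre, 70 mm up. 242 mm long, 50 mm from crease to free edge, 4 mm thick; starts ajar (0.6 to 0.9 rad); it stays where left and moves with about 1 N or less at its edge
- flap_left_edge (a point): middle of that flap's free edge (50 mm from the crease), on its face that looks down when shut; it moves with the flap
- flap_right (a joint): angle (rad) of the long carton flap on the carton's -y side: 0 flat across the opening, 1.57 upright, 2.9 (its stop) folded back outside. Its crease runs along the carton's x, on that top edge, 62 mm from the carton's centre, 70 mm up. 242 mm long, 50 mm from crease to free edge, 4 mm thick; starts ajar (0.6 to 0.9 rad); it stays where left and moves with about 1 N or less at its edge
- flap_right_edge (a point): middle of that flap's free edge (50 mm from the crease), on its face that looks down when shut; it moves with the flap
- flap_far (a joint): angle (rad) of the short carton flap on the carton's +x side: 0 flat across the opening, 1.57 upright, 2.9 (its stop) folded back outside. Its crease runs along the carton's y, on that top edge, 123 mm from the carton's centre, 70 mm up. 56 mm long, 30 mm from crease to free edge, 4 mm thick; starts ajar (0.4 to 0.55 rad); it stays where left and moves with about 1 N or less at its edge
- flap_far_edge (a point): middle of that flap's free edge (30 mm from the crease), on its face that looks down when shut; it moves with the flap
- flap_near (a joint): angle (rad) of the short carton flap on the carton's -x side: 0 flat across the opening, 1.57 upright, 2.9 (its stop) folded back outside. Its crease runs along the carton's y, on that top edge, 123 mm from the carton's centre, 70 mm up. 56 mm long, 30 mm from crease to free edge, 4 mm thick; starts ajar (0.4 to 0.55 rad); it stays where left and moves with about 1 N or less at its edge
- flap_near_edge (a point): middle of that flap's free edge (30 mm from the crease), on its face that looks down when shut; it moves with the flap
- jar0: sauce jar (brass and red: lid, body), lid fixed on, 52 mm across, 44 mm tall to the top of its flat lid, from which a round knob 16 mm across and 17 mm tall stands up in the middle (61 mm in all); about 0.16 kg; origin: centre of its underside, z up. Starts in the carton (underside 4 mm above the counter), places 60 mm apart; two to four jars are there, an absent one reads None
- jar1: sauce jar (white and green: lid, body), lid fixed on, 52 mm across, 44 mm tall to the top of its flat lid, from which a round knob 16 mm across and 17 mm tall stands up in the middle (61 mm in all); about 0.16 kg; origin: centre of its underside, z up. Starts in the carton (underside 4 mm above the counter), places 60 mm apart; two to four jars are there, an absent one reads None
- jar2: sauce jar (brass and amber: lid, body), lid fixed on, 52 mm across, 44 mm tall to the top of its flat lid, from which a round knob 16 mm across and 17 mm tall stands up in the middle (61 mm in all); about 0.16 kg; origin: centre of its underside, z up. Starts in the carton (underside 4 mm above the counter), places 60 mm apart; two to four jars are there, an absent one reads None
- jar3: sauce jar (white and red: lid, body), lid fixed on, 52 mm across, 44 mm tall to the top of its flat lid, from which a round knob 16 mm across and 17 mm tall stands up in the middle (61 mm in all); about 0.16 kg; origin: centre of its underside, z up. Starts in the carton (underside 4 mm above the counter), places 60 mm apart; two to four jars are there, an absent one reads None
- cups_a: bystander: a stack of white portion cups, 48 mm across, 66 mm tall, upside down, on the far end of the tray; origin: centre of its underside
- cups_b: bystander: a shorter stack of white portion cups, 48 mm across, 48 mm tall, on the far end of the tray; origin: centre of its underside
- cups_c: bystander: a stack of white portion cups, 56 mm across, 60 mm tall, at the far side of the counter; origin: centre of its underside
- shaker: bystander: white sugar shaker with a steel top, 54 mm across, 100 mm tall, at the far side of the counter; origin: centre of its underside
There are look-alikes about, which are no part of the job. There is more than one size of the jar2; the one meant has the size given above.

How it is judged:
On the way, in this order (a step that is already met when the one before it is completed fails the run):
1. the cover is levered up: raised past 0.15 rad (but not yet past 1.0) and borne by the spreader, no finger touching cover or well (value of joint cover between 0.15 and 1 rad and contact force between spreader and well above 0.2 N and contact force between the fingers and well below 0.2 N), for 0.1 s.
2. the cover stands open (past 1.1 rad) and all four carton flaps are swung back (past 1.9 rad) (value of joint cover above 1.1 rad and value of joint each of flap_left, flap_right, flap_far, flap_near above 1.9 rad), for 0.2 s.
3. every jar stands upright on the well's floor while the cover is still open (past 1.0 rad) (x of jar0 in the frame of well between -0.058 and 0.058 m and y of jar0 in the frame of well between -0.125 and 0.125 m and z of jar0 in the frame of well between 0.024 and 0.037 m and angle between each of jar0, jar1, jar2, jar3's own z axis and vertical below 0.15 rad and x of jar1 in the frame of well between -0.058 and 0.058 m and y of jar1 in the frame of well between -0.125 and 0.125 m and z of jar1 in the frame of well between 0.024 and 0.037 m and x of jar2 in the frame of well between -0.058 and 0.058 m and y of jar2 in the frame of well between -0.125 and 0.125 m and z of jar2 in the frame of well between 0.024 and 0.037 m and x of jar3 in the frame of well between -0.058 and 0.058 m and y of jar3 in the frame of well between -0.125 and 0.125 m and z of jar3 in the frame of well between 0.024 and 0.037 m and value of joint cover above 1 rad), for 0.2 s.
At the end, for the whole second after the job is handed in: Every jar that is present stands in the well on its floor (underside within about 7 mm of it), upright within 0.15 rad and at rest; the cover is shut (below 0.06 rad); all four flaps are open past 1.9 rad; the spreader's origin is over the tray and it lies there at rest (x of jar0 in the frame of well between -0.058 and 0.058 m and y of jar0 in the frame of well between -0.125 and 0.125 m and z of jar0 in the frame of well between 0.024 and 0.037 m and angle between each of jar0, jar1, jar2, jar3's own z axis and vertical below 0.15 rad and x of jar1 in the frame of well between -0.058 and 0.058 m and y of jar1 in the frame of well between -0.125 and 0.125 m and z of jar1 in the frame of well between 0.024 and 0.037 m and x of jar2 in the frame of well between -0.058 and 0.058 m and y of jar2 in the frame of well between -0.125 and 0.125 m and z of jar2 in the frame of well between 0.024 and 0.037 m and x of jar3 in the frame of well between -0.058 and 0.058 m and y of jar3 in the frame of well between -0.125 and 0.125 m and z of jar3 in the frame of well between 0.024 and 0.037 m and linear speed of each of jar0, jar1, jar2, jar3, spreader below 0.03 m/s and value of joint cover below 0.06 rad and value of joint each of flap_left, flap_right, flap_far, flap_near above 1.9 rad and x of spreader in the frame of tray between -0.16 and 0.16 m and y of spreader in the frame of tray between -0.085 and 0.085 m and z of spreader in the frame of tray between 0 and 0.04 m); the robot touches nothing.
It fails at once if a bystander (cup stack or shaker) is knocked over or shoved more than 50 mm (angle between any of cups_a, cups_b, cups_c, shaker's own z axis and vertical above 0.6 rad or distance of any of cups_a, cups_b, cups_c, shaker from where it was at the start of the episode above 0.05 m).
Of jar0, jar1, jar2, jar3 only 2 to 4 are there at a start; the rules pass over those that are not, and their reading is None.
At some moment in a run one of spreader, jar0, jar1, jar2, jar3 may be knocked a few centimetres aside while the robot is not near it.
It also fails if it takes over 210 s, if anything falls off the work surface, if the arm or the gripper's body presses on something with over 40 N, if the wrist force passes 120 N, or if a joint passes its speed limit or range.

## Working session

There is one attempt and no reset: what is moved stays moved. The work goes in short steps, Python scripts to look and compute and a tool call to move; the robot and the scene stay as the last step left them, time stands still between calls to the robot, and variables do not carry over. Pictures are saved under pics/ and viewed, and the job is handed in when it is done.

Besides the shell and the picture viewer there is one more tool, called after "Call:" by a JSON object that holds its "name" and its "arguments", one argument or row to a line. move_arm: Moves the arm, as the interface text tells. Its arguments: {"type":"object","properties":{"rows":{"type":"array","items":{"type":"number"}},"grip_force":{"type":"number"}},"required":["rows"]}

```bash
mkdir -p pics; ls
cat > h.py <<'E'
import numpy as np, cv2
from rig import robot
def shot(n,name,scale=1.0):
    c=robot.camera(n); im=c["color"][:,:,::-1]
    cv2.imwrite("pics/"+name+".png",im); return c
def w(c,px,z=None,d=None):
    K=c["camera_matrix"];R=c["R"];t=c["t"]
    u,v=px; ray=np.linalg.inv(K)@np.array([u,v,1.0])
    if z is None:
        d=d if d else c["z_map"][int(round(v)),int(round(u))]
        return R.T@(ray*d-t)
    o=-R.T@t; r=R.T@ray
    return o+r*(z-o[2])/r[2]
def cloud(c):
    K=c["camera_matrix"];R=c["R"];t=c["t"]
    d=c["z_map"];v,u=np.mgrid[:d.shape[0],:d.shape[1]]
    P=np.stack([(u-K[0,2])/K[0,0]*d,(v-K[1,2])/K[1,1]*d,d],-1)-t
    P=P@R; P[d==0]=np.nan; return P
def proj(c,X):
    p=c["camera_matrix"]@(c["R"]@np.array(X)+c["t"]); return p[:2]/p[2]
E
python3 - <<'E'
from h import *
for n in("side","top"):
    c=shot(n,n+"0"); print(n,c["R"].T@-c["t"])
print(robot.get_obs())
E
```

```text
pics
side [0.26097133 0.81158691 0.62521843]
top [ 0.38010502 -0.04022324  1.23633668]
{'time': 0.1, 'q': array([-1.50450980e+00,  5.28396911e-01,  1.43376557e+00, -1.52495753e-05,
        1.18140810e+00, -1.78515262e-01]), 'joint_velocities': array([ 0.00015092, -0.00248671, -0.00174406,  0.00024706, -0.00208252,
        0.00090261]), 'joint_torque': array([ 4.95250151e-04, -4.40985703e+01, -1.77150840e+01,  6.34731981e-02,
        5.34255698e-02, -3.97497331e-05]), 'position': array([ 0.15144823, -0.60569378,  0.22165766]), 'tool_rot': array([ 9.92517519e-01,  1.22098307e-01,  4.84258316e-05, -9.87801111e-04]), 'ft_force': array([ 1.15097757, -0.3697795 , -0.68908329]), 'moment': array([-0.03779918, -0.0494719 ,  0.03557929]), 'grip_width': 0.08697673874652391}
```

View pics/side0.png

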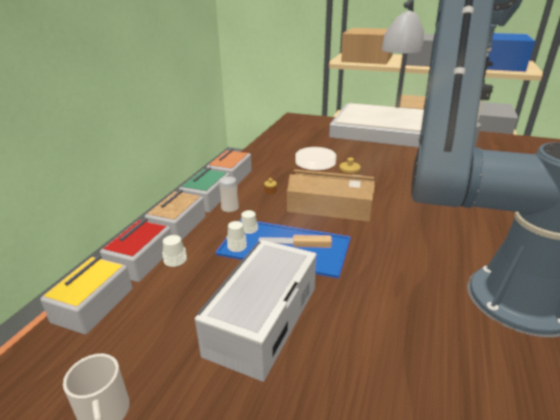

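View pics/top0.png

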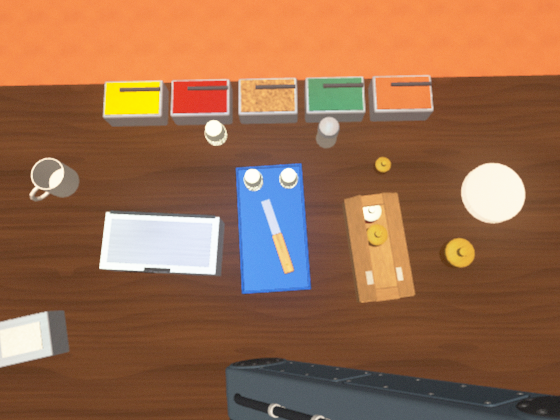

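Run:
```python
from h import *
c=robot.camera("top")
im=c["color"][:,:,::-1]
cr=im[150:310,330:530]; cv2.imwrite("pics/cr1.png",cv2.resize(cr,None,fx=4,fy=4,interpolation=cv2.INTER_CUBIC)[:600])
P=cloud(c)
for th in ["well","notch","well_hinge","spreader","spreader_tip","tray","carton","jar0","jar1","jar2","jar3","cups_a","cups_b","cups_c","shaker","flap_left_edge","flap_right_edge","flap_far_edge","flap_near_edge"]:
    r=robot.spot_point("top",th)
    print(th,[(np.round(x["at"],1).tolist(),round(x["conf"],2),np.round(P[int(round(x["at"][1])),int(round(x["at"][0]))],3).tolist()) for x in r[:4]])
print(robot.get_obs()["time"])
```

```text
well [([171.6, 248.0], 0.64, [0.497, 0.221, 0.103]), ([280.7, 243.4], 0.3, [0.512, -0.028, 0.026])]
notch [([158.2, 267.8], 0.7, [0.453, 0.253, 0.1]), ([254.4, 180.3], 0.57, [0.662, 0.034, 0.072])]
well_hinge [([164.2, 212.9], 0.7, [0.58, 0.243, 0.1])]
spreader [([279.4, 241.1], 0.59, [0.517, -0.024, 0.03])]
spreader_tip [([266.8, 199.0], 0.68, [0.627, 0.005, 0.007]), ([216.5, 134.6], 0.61, [0.782, 0.129, 0.06])]
tray [([272.8, 224.4], 0.98, [0.561, -0.009, 0.019])]
carton [([369.8, 249.6], 0.69, [0.493, -0.249, 0.008])]
jar0 [([381.1, 165.6], 0.64, [0.7, -0.283, 0.035]), ([375.2, 234.7], 0.57, [0.522, -0.252, 0.068]), ([369.1, 213.3], 0.56, [0.578, -0.244, 0.052])]
jar1 [([381.1, 165.6], 0.64, [0.7, -0.283, 0.035]), ([375.2, 234.7], 0.57, [0.522, -0.252, 0.068]), ([369.1, 213.3], 0.56, [0.578, -0.244, 0.052])]
jar2 [([381.1, 165.6], 0.64, [0.7, -0.283, 0.035]), ([375.2, 234.7], 0.57, [0.522, -0.252, 0.068]), ([369.1, 213.3], 0.56, [0.578, -0.244, 0.052])]
jar3 [([381.1, 165.6], 0.64, [0.7, -0.283, 0.035]), ([375.2, 234.7], 0.57, [0.522, -0.252, 0.068]), ([369.1, 213.3], 0.56, [0.578
[... 219 characters left out ...]
), ([288.4, 179.0], 0.75, [0.667, -0.049, 0.054]), ([252.6, 180.7], 0.62, [0.659, 0.036, 0.071])]
cups_c [([216.3, 134.6], 0.92, [0.782, 0.129, 0.06]), ([288.4, 179.0], 0.75, [0.667, -0.049, 0.054]), ([252.6, 180.7], 0.62, [0.659, 0.036, 0.071])]
shaker [([326.5, 137.9], 0.65, [0.761, -0.143, 0.081]), ([161.4, 214.8], 0.18, [0.575, 0.25, 0.1])]
flap_left_edge [([369.9, 240.8], 0.79, [0.511, -0.244, 0.046])]
flap_right_edge [([389.3, 246.4], 0.95, [0.502, -0.297, 0.003]), ([371.9, 252.1], 0.61, [0.488, -0.254, 0.003])]
flap_far_edge [([374.0, 202.0], 0.66, [0.599, -0.251, 0.087]), ([324.4, 140.4], 0.3, [0.762, -0.14, 0.063])]
flap_near_edge [([387.3, 284.5], 0.67, [0.409, -0.287, 0.004])]
1.1
```

View pics/cr1.png

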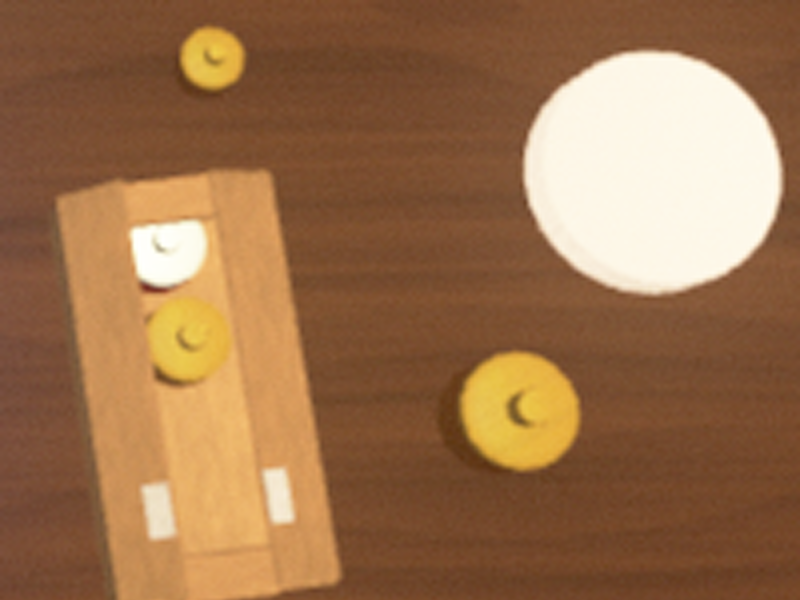

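Run:
```python
from h import *
def rect(M):
    r=cv2.minAreaRect((M[:,:2]*1000).astype(np.float32)); b=cv2.boxPoints(r); return np.round(r[0],1),np.round(r[1],1),round(r[2],2),np.round(b).tolist()
acc={}
cs=[robot.camera("top") for _ in range(3)]
Ps=np.nanmedian(np.stack([cloud(c) for c in cs]),0); c=cs[0]
def reg(u0,u1,v0,v1,z0,z1):
    Q=Ps[v0:v1,u0:u1].reshape(-1,3); return Q[(Q[:,2]>z0)&(Q[:,2]<z1)]
Q=reg(90,230,200,285,.09,.115); print("cover",rect(Q),np.median(Q[:,2]))
Q=reg(340,420,185,310,.05,.2); print("carton",rect(Q))
for u in range(345,415,4):
    print(u,[np.round(1000*Ps[v,u]).astype(int).tolist() for v in (205,225,245,270,290)])
hsv=cv2.cvtColor(c["color"],cv2.COLOR_RGB2HSV)
m=(hsv[...,0]>100)&(hsv[...,0]<125)&(hsv[...,1]>150)&(hsv[...,2]>80)
m[:150]=0;m[310:]=0;m[:,:225]=0;m[:,325:]=0
v,u=np.nonzero(m)
r=cv2.minAreaRect(np.stack([u,v],1).astype(np.float32));print("tray px",r, w(c,r[0],z=.01), [np.round(w(c,p,z=.011),3).tolist() for p in cv2.boxPoints(r)])
# spreader handle
q=reg(230,315,190,280,.022,.045); print("handle",rect(q),np.median(q[:,2]))
im=c["color"][:,:,::-1]
cv2.imwrite("pics/cr2.png",cv2.resize(im[155:300,225:320],None,fx=4,fy=4,interpolation=cv2.INTER_CUBIC))
cv2.imwrite("pics/cr3.png",cv2.resize(im[200:290,90:230],None,fx=5,fy=5,interpolation=cv2.INTER_CUBIC))
s=robot.camera("side"); cv2.imwrite("pics/cr4.png",cv2.resize(s["color"][140:280,200:400,::-1],None,fx=4,fy=4,interpolation=cv2.INTER_CUBIC))
```

```text
cover (array([512.6, 252.7]), array([267.1, 136.2]), 86.21, [[436.0, 124.0], [572.0, 115.0], [589.0, 381.0], [453.0, 390.0]]) 0.10020925778078334
carton (array([ 494.9, -257.6]), array([249.6, 129.8]), 5.98, [[364.0, -206.0], [377.0, -335.0], [626.0, -309.0], [612.0, -180.0]])
345 [[596, -184, 72], [555, -189, 14], [507, -188, -1], [445, -186, -1], [396, -184, -2]]
349 [[593, -192, 84], [546, -191, 76], [504, -194, 30], [445, -196, -1], [396, -193, -1]]
353 [[591, -200, 93], [545, -199, 86], [499, -198, 77], [443, -201, 30], [396, -203, 4]]
357 [[589, -208, 104], [543, -207, 95], [497, -206, 88], [440, -204, 80], [395, -206, 49]]
361 [[588, -216, 109], [542, -215, 106], [497, -214, 95], [440, -212, 87], [395, -211, 78]]
365 [[592, -230, 84], [556, -240, 3], [495, -221, 106], [439, -220, 96], [394, -219, 90]]
369 [[592, -239, 87], [555, -250, 6], [504, -246, 16], [438, -227, 108], [394, -226, 100]]
373 [[592, -249, 83], [550, -253, 46], [502, -251, 40], [443, -254, 4], [394, -233, 110]]
377 [[592, -258, 82], [549, -262, 50], [501, -260, 46], [444, -265, -1], [394, -247, 86]]
381 [[606
[... 473 characters left out ...]
96, -309, 83], [438, -303, 92], [393, -299, 97]]
405 [[606, -345, 0], [554, -341, 2], [497, -320, 75], [438, -314, 83], [393, -310, 90]]
409 [[606, -356, -1], [554, -352, 0], [504, -348, -1], [438, -326, 75], [392, -320, 83]]
413 [[605, -365, 0], [554, -362, -1], [504, -359, -2], [442, -354, 1], [392, -331, 78]]
tray px ((271.8202819824219, 228.22402954101562), (125.62684631347656, 68.23318481445312), 86.12147521972656) [ 0.55160212 -0.00594841  0.01      ] [[0.709, 0.09, 0.011], [0.718, -0.085, 0.011], [0.401, -0.097, 0.011], [0.393, 0.069, 0.011]]
handle (array([527.3, -18.5]), array([181.9,  25.6]), 17.47, [[437.0, -34.0], [444.0, -58.0], [618.0, -3.0], [610.0, 21.0]]) 0.02883822158971517
```

View pics/cr2.png

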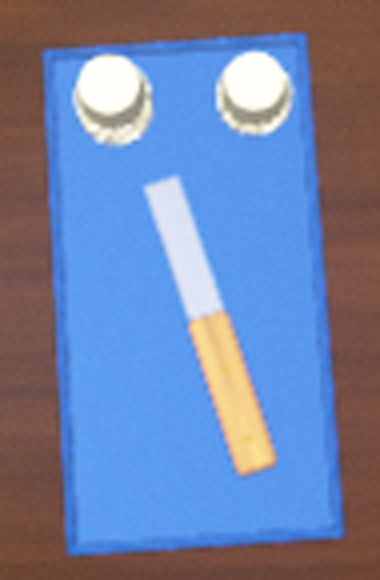

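View pics/cr3.png

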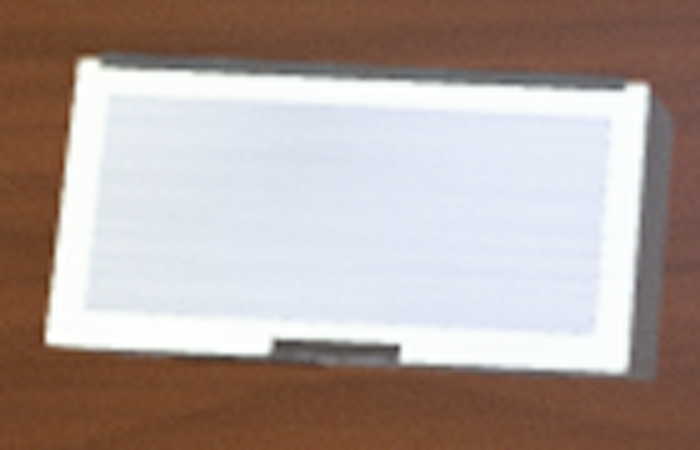

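View pics/cr4.png

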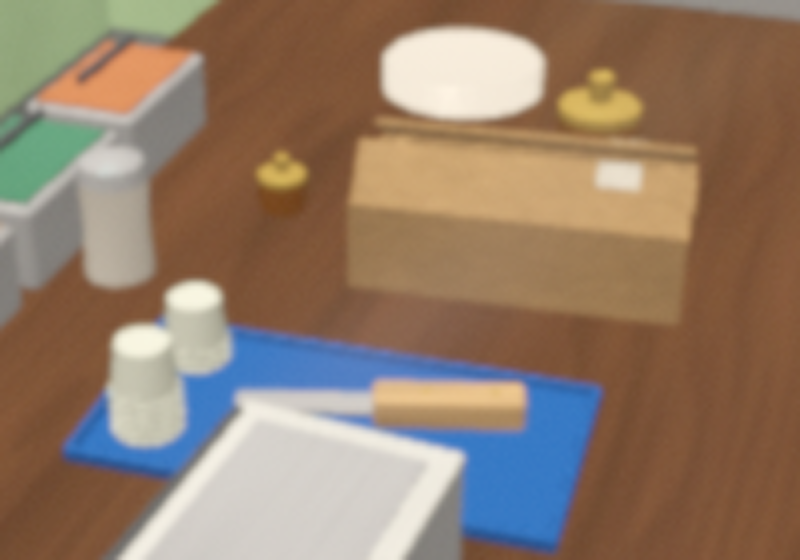

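Run:
```python
from h import *
c=robot.camera("top")
C=[w(c,p,z=.1) for p in [(105.6,211.6),(219.6,217),(215.6,274.6),(99.4,269)]]
print("cover",np.round(C,4).tolist(),np.mean(C,0))
print("strip",w(c,(90+337/5,200+345/5),z=.1))
for n,p,z in [("tip",(265.5,200.5),.0195),("root",(276.2,234.5),.025),("end",(289,272.5),.03)]: print(n,w(c,p,z=z))
```

```text
cover [[0.5859, 0.3797, 0.1], [0.5678, 0.1129, 0.1], [0.4351, 0.1211, 0.1], [0.4529, 0.387, 0.1]] [0.51042604 0.25017041 0.1       ]
strip [0.45032801 0.25424364 0.1       ]
tip [0.62074328 0.00865783 0.0195    ]
root [ 0.53369741 -0.01694287  0.025     ]
end [ 0.44008385 -0.0465138   0.03      ]
```

Call:
{"name": "move_arm", "arguments": {
  "rows": [24,38.5,-4,0,0,0.004,0,24,38.5,-4,0,0,0.004,0,24,38.5,-4,0,0,0.004,0,24,38.5,-4,0,0,0.004,0,24,38.5,-4,0,0,0.004,0,24,38.5,-4,0,0,0.004,0,24,38.5,-4,0,0,0.004,0,24,38.5,-4,0,0,0.004,0,24,38.5,-4,0,0,0.004,0,24,38.5,-4,0,0,0.004,0,24,38.5,-4,0,0,0.004,0,24,38.5,-4,0,0,0.004,0],
  "grip_force": 50
}}

```text
time: 2.55
position: [0.4405, -0.1429, 0.1747]
tool_rot: [0.989, 0.146, 0.0, 0.0]
ft_force: [1.3, -0.8, 0.5]
grip_width: 0.0868
```

Call:
{"name": "move_arm", "arguments": {
  "rows": [24,40,-10,0,0,0.001,0.3,24,40,-15,0,0,0.001,0.3,23.5,39,-20,0,0,0.001,0.3,0,0,-25,0,0,0,0.3,0,0,-25,0,0,0,0.3,0,0,-20,0,0,0,0.3,0,0,0,0,0,0,0.3]
}}

```text
time: 3.25
position: [0.5094, -0.0247, 0.0574]
tool_rot: [0.989, 0.148, -0.002, -0.001]
ft_force: [-1.1, 0.2, 0.2]
grip_width: 0.0612
```

Run:
```python
from h import *
print(robot.get_obs()["position"])
c=shot("top","t1"); shot("side","s1")
```

```text
[ 0.50944359 -0.02468064  0.05743736]
```

View pics/s1.png

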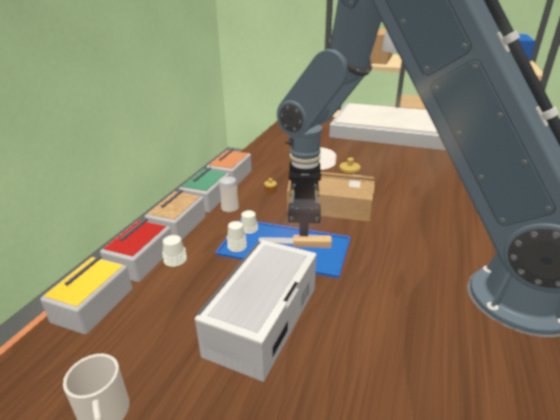

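View pics/t1.png

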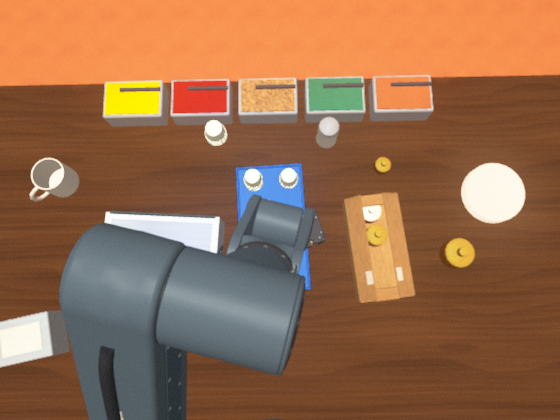

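Call:
{"name": "move_arm", "arguments": {
  "rows": [1,0,-20,0,0,0,0.3,0,0,-20,0,0,0,0.3,0,0,-8,0,0,0,0.3,0,0,0,0,0,0,1,0,0,0,0,0,0,1,0,0,0,0,0,0,1,0,0,0,0,0,0,1,0,0,0,0,0,0,1,0,0,0,0,0,0,1,0,0,0,0,0,0,1]
}}

```text
time: 4.35
position: [0.5123, -0.0253, 0.012]
tool_rot: [0.989, 0.147, 0.0, 0.0]
ft_force: [0.2, -0.1, 4.9]
grip_width: 0.0254
```

Call:
{"name": "move_arm", "arguments": {
  "rows": [0,0,30,0,0,0,1,0,0,40,0,0,0,1,-10,10,45,0,0,-0.035,1,-24,35,23,0,0,-0.04,1,-24,35,0,0,0,-0.041,1,-24,35,0,0,0,-0.041,1,-24,35,0,0,0,-0.041,1,-24,35,0,0,0,-0.041,1,-24,35,0,0,0,-0.041,1,-24,35,0,0,0,-0.041,1,-24,35,0,0,0,-0.04,1,0,0,0,0,0,0,1]
}}

```text
time: 5.55
position: [0.3059, 0.2671, 0.1493]
tool_rot: [1.0, -0.029, -0.001, 0.0]
ft_force: [-1.0, -0.6, -1.4]
grip_width: 0.0256
```

Call:
{"name": "move_arm", "arguments": {
  "rows": [0,-2,-30,0,0,-0.006,1,0,0,-26,0,0,0,1,0,0,-10,0,0,0,1,0,0,0,0,0,0,1,0,0,0,0,0,0,1]
}}

```text
time: 6.05
position: [0.3105, 0.2622, 0.0835]
tool_rot: [0.999, -0.036, -0.0, 0.0]
ft_force: [-0.5, 0.3, -1.0]
grip_width: 0.0256
```

Run:
```python
from h import *
o=robot.get_obs();print(o["position"],o["tool_rot"])
s=robot.camera("side");t=robot.camera("top")
cv2.imwrite("pics/s2.png",cv2.resize(s["color"][220:380,180:400,::-1],None,fx=3.5,fy=3.5,interpolation=cv2.INTER_CUBIC))
cv2.imwrite("pics/t2.png",cv2.resize(t["color"][190:350,70:290,::-1],None,fx=3.5,fy=3.5,interpolation=cv2.INTER_CUBIC))
p=robot.spot_point("side","notch");q=robot.spot_point("side","spreader_tip");print(p[:2],q[:2])
print("exp notch",proj(s,[.4451,.2554,.089]))
x=o["position"]; yaw=2*np.arctan2(o["tool_rot"][1],o["tool_rot"][0]); print(yaw)
tip=x+[.115*np.cos(yaw),.115*np.sin(yaw),.006]; print("tip exp",tip,proj(s,tip))
```

```text
[0.31047535 0.2622499  0.08350336] [ 9.99356552e-01 -3.58671749e-02 -1.09942785e-04  1.23661945e-04]
[{'at': [292.0, 295.9], 'conf': 0.89}, {'at': [334.1, 175.4], 'conf': 0.63}] [{'at': [304.8, 294.8], 'conf': 0.86}, {'at': [328.9, 177.9], 'conf': 0.35}]
exp notch [292.42529484 295.13322892]
-0.07174974021507641
tip exp [0.42517947 0.25400575 0.08950336] [302.52667623 296.88244893]
```

View pics/s2.png

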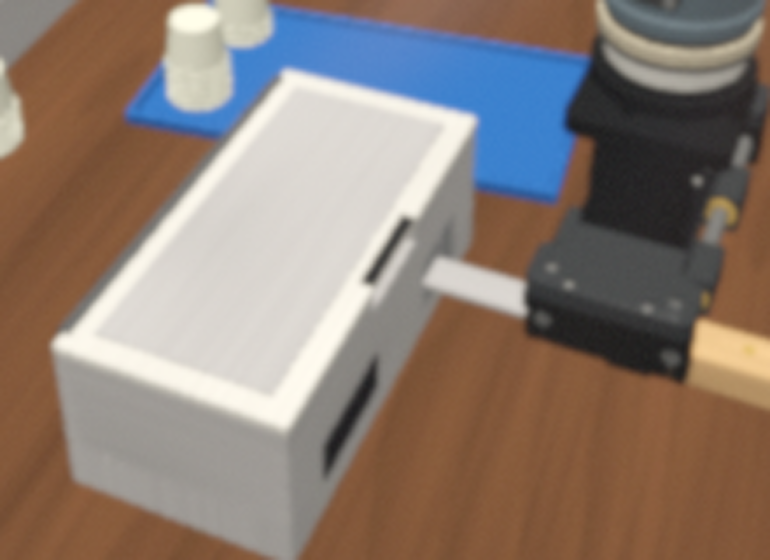

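View pics/t2.png

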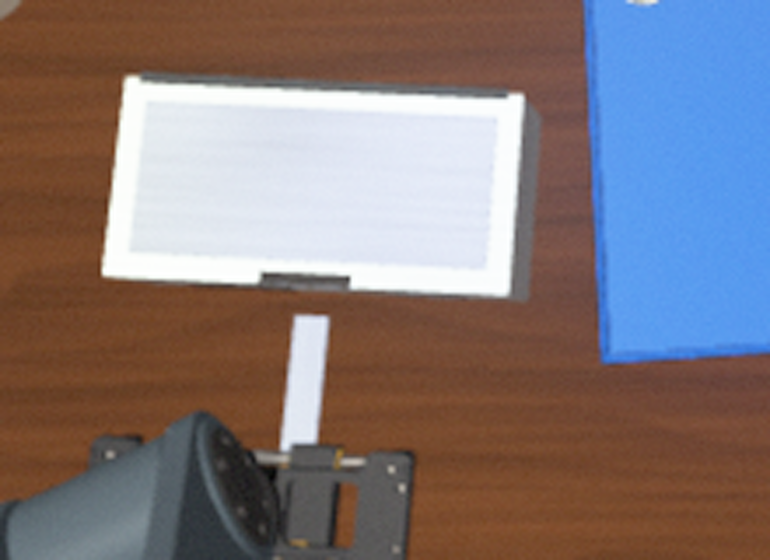

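Run:
```python
from h import *
for n in("top","side"):
    cs=[robot.camera(n) for _ in range(4)]
    P=np.nanmedian([cloud(c) for c in cs],0)
    m=(P[...,0]>.37)&(P[...,0]<.422)&(P[...,1]>.235)&(P[...,1]<.285)&(P[...,2]>.06)&(P[...,2]<.13)
    Q=P[m]; print(n,len(Q),np.median(Q,0),Q[:,0].max())
    m=(P[...,0]>.46)&(P[...,0]<.56)&(P[...,1]>.15)&(P[...,1]<.35)&(P[...,2]>.06)&(P[...,2]<.13)
    Q=P[m]; print(" cover",len(Q),np.median(Q,0))
```

```text
top 231 [0.39652912 0.25607858 0.09110363] 0.4214834950267034
 cover 3756 [0.50902654 0.24990235 0.10045416]
side 247 [0.39640472 0.25923363 0.09097682] 0.42175883694915284
 cover 3464 [0.50821898 0.26539248 0.10074855]
```

Call:
{"name": "move_arm", "arguments": {
  "rows": [16,0,0,0,0,0,1,16,-1,0,0,0,0,1,16,-1,0,0,0,0,1,14,-1,0,0,0,0,1,0,0,0,0,0,0,1,0,0,0,0,0,0,1]
}}

```text
time: 7.25
position: [0.3718, 0.2593, 0.0833]
tool_rot: [0.999, -0.036, -0.001, 0.0]
ft_force: [-0.2, -0.2, -0.2]
grip_width: 0.0256
```

Call:
{"name": "move_arm", "arguments": {
  "rows": [0,0,6,0,0,0,1,0.5,0,7,0,0,0,1,1.3,0,9,0,0,0,1,2.2,0,9,0,0,0,1,3,0,8.5,0,0,0,1,0,0,0,0,0,0,1,0,0,0,0,0,0,1]
}}

```text
time: 7.95
position: [0.3797, 0.26, 0.1237]
tool_rot: [0.999, -0.035, 0.001, -0.0]
ft_force: [-0.5, 0.7, -1.3]
grip_width: 0.0254
```

Run:
```python
from h import *
s=shot("side","s3");t=robot.camera("top");P=cloud(t)
for p in [(120,240),(150,230),(200,240),(200,260),(150,262)]: print(P[p[1],p[0]])
print(robot.get_obs()["ft_force"])
```

```text
[0.51461683 0.33202971 0.13224506]
[0.5375352  0.26848331 0.12081709]
[0.51143306 0.15271099 0.12920642]
[0.465611   0.14982495 0.14212653]
[0.46290389 0.25848038 0.14821637]
[-0.68895106  0.35583639 -2.02926537]
```

View pics/s3.png

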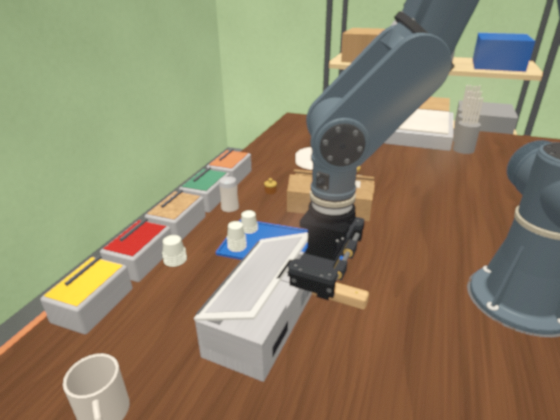

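Call:
{"name": "move_arm", "arguments": {
  "rows": [4,0,8,0,0,0,1,5,-0.5,7.5,0,0,0,1,5.5,-0.5,7,0,0,0,1,6,-0.5,6.5,0,0,0,1,7,-0.5,6,0,0,0,1,7.5,-0.5,5,0,0,0,1,8,-0.5,4.5,0,0,0,1,8,-0.5,3.5,0,0,0,1,8.5,-0.5,3,0,0,0,1,9,-0.5,2,0,0,0,1,9,-0.5,1,0,0,0,1,9,-0.5,0,0,0,0,1]
}}

```text
time: 9.25
position: [0.4668, 0.2541, 0.1771]
tool_rot: [0.999, -0.036, 0.0, -0.0]
ft_force: [-1.7, -0.8, -1.2]
grip_width: 0.0258
```

Run:
```python
from h import *
s=shot("side","s4")
```

```text
(no output)
```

View pics/s4.png

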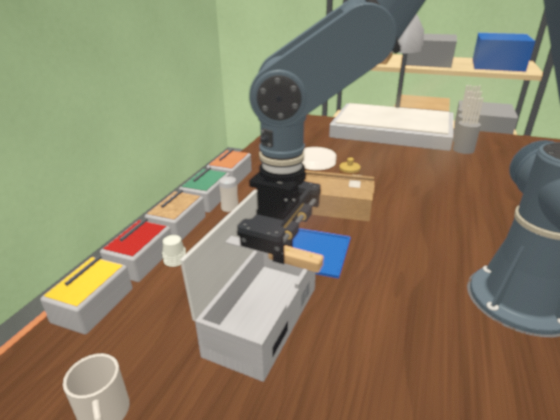

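Call:
{"name": "move_arm", "arguments": {
  "rows": [8,-0.5,0,0,0,0,1,7,-0.5,0,0,0,0,1,0,0,0,0,0,0,1,-15,1,0,0,0,0,1,-30,2,0,0,0,0,1,-35,2,0,0,0,0,1,0,0,0,0,0,0,1]
}}

```text
time: 10.0
position: [0.3941, 0.2574, 0.1764]
tool_rot: [0.999, -0.035, -0.004, 0.001]
ft_force: [-0.4, -0.2, -0.6]
grip_width: 0.0257
```

Run:
```python
from h import *
s=shot("side","s5");shot("top","t5"); P=cloud(s)
m=(P[...,2]>.12)&(P[...,2]<.24)&(P[...,0]>.55)&(P[...,0]<.66)&(P[...,1]>.1)&(P[...,1]<.4)
Q=P[m]; print(len(Q),Q.mean(0)); Q=Q-Q.mean(0); n=np.linalg.svd(Q,full_matrices=False)[2][2]; print(n)
```

```text
4881 [0.6003426  0.26730737 0.17380269]
[ 0.96016451 -0.06475522 -0.27182877]
```

View pics/s5.png

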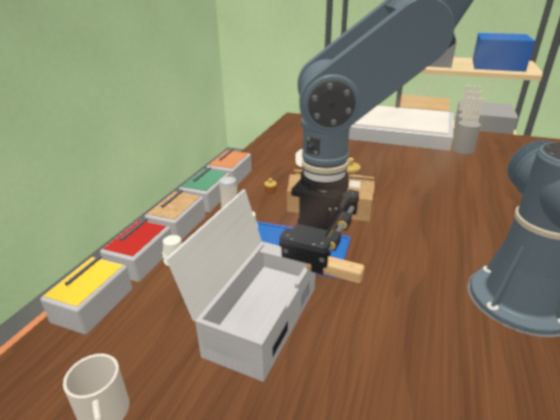

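Call:
{"name": "move_arm", "arguments": {
  "rows": [8,-40,0,0,0,0.017,1,10,-40,0,0,0,0.017,1,15,-40,0,0,0,0.017,1,19,-40,-10,0,0,0.017,1,19,-40,-20,0,0,0.017,1,19,-39,-20,0,0,0.017,1,19,-38,-20,0,0,0.018,1,0,0,-30,0,0,0,1,0,0,-30,0,0,0,1,0,0,-20,0,0,0,1,0,0,0,0,0,0,1]
}}

```text
time: 11.2
position: [0.5094, -0.0196, 0.0245]
tool_rot: [1.0, 0.024, -0.002, -0.0]
ft_force: [-0.1, -0.2, -0.1]
grip_width: 0.0253
```

Call:
{"name": "move_arm", "arguments": {
  "rows": [-3,0,-8,0,0,0,1,0,0,-5,0,0,0,1,0,0,0,0,0,0,1,0,0,0,0,0,0,0.45,0,0,0,0,0,0,0.45,0,0,0,0,0,0,0.45,0,0,0,0,0,0,0.45,0,0,20,0,0,0,0.45,0,0,40,0,0,0,0.45,0,0,40,0,0,0,0.45,0,0,40,0,0,0,0.45]
}}

```text
time: 12.3
position: [0.506, -0.0187, 0.1554]
tool_rot: [1.0, 0.024, -0.0, -0.0]
ft_force: [0.3, -0.1, -0.3]
grip_width: 0.0479
```

Call:
{"name": "move_arm", "arguments": {
  "rows": [-10,-40.5,0,0,0,0.01,1,-10,-40.5,0,0,0,0.01,1,-10,-40.5,0,0,0,0.01,1,-10,-41,0,0,0,0.01,1,-10,-41,0,0,0,0.01,1,-10,-41,0,0,0,0.006,1,0,0,0,0,0,0,1,0,0,0,0,0,0,1]
}}

```text
time: 13.1
position: [0.4459, -0.2639, 0.154]
tool_rot: [0.999, 0.051, -0.0, -0.0]
ft_force: [-0.4, 1.0, 0.4]
grip_width: 0.0011
```

Run:
```python
from h import *
s=robot.camera("side");t=shot("top","t6")
cv2.imwrite("pics/s6.png",cv2.resize(s["color"][140:290,200:400,::-1],None,fx=4,fy=4,interpolation=cv2.INTER_CUBIC))
```

```text
(no output)
```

View pics/s6.png

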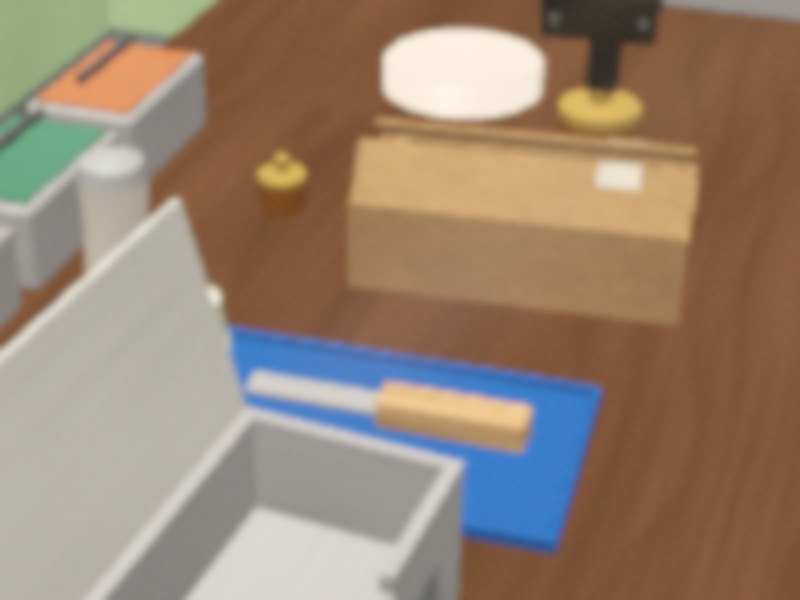

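View pics/t6.png

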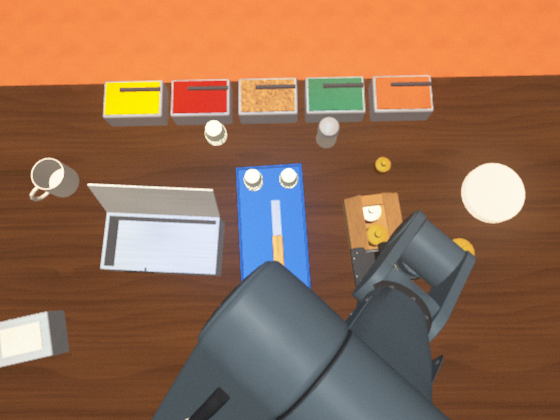

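Call:
{"name": "move_arm", "arguments": {
  "rows": [0,0,-30,0,0,0,1,0,0,-25,0,0,0,1,0,0,-14,0,0,0,1,0,0,0,0,0,0,1,-1,15,0,0,0,0,1,-1.5,15,0,0,0,0,1,-1.5,15,0,0,0,0,1,-1.5,15,0,0,0,0,1,-1.5,15,0,0,0,0,1,-2,14,0,0,0,0,1]
}}

```text
time: 14.2
position: [0.4369, -0.1724, 0.0852]
tool_rot: [0.999, 0.053, -0.0, -0.0]
ft_force: [-0.3, -0.3, -1.0]
grip_width: 0.0008
```

Run:
```python
from h import *
s=robot.camera("side")
cv2.imwrite("pics/s7.png",cv2.resize(s["color"][120:270,200:400,::-1],None,fx=4,fy=4,interpolation=cv2.INTER_CUBIC))
```

```text
(no output)
```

View pics/s7.png

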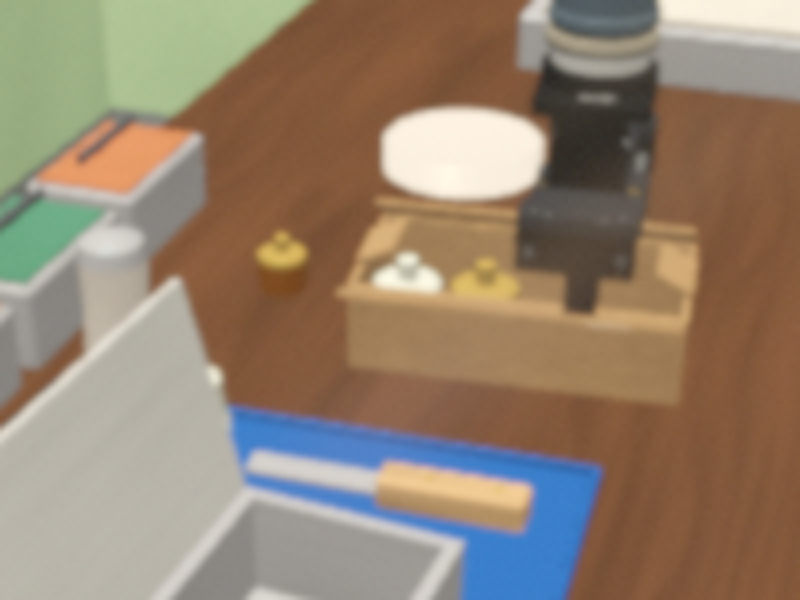

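Call:
{"name": "move_arm", "arguments": {
  "rows": [2.5,-25,0,0,0,0,1,3,-28,0,0,0,0,1,3,-28,0,0,0,0,1,1.5,-16,0,0,0,0,1,1.5,-16,0,0,0,0,1,1.5,-16,0,0,0,0,1,1.5,-16,0,0,0,0,1,1.5,-16,0,0,0,0,1,1.5,-15,0,0,0,0,1]
}}

```text
time: 15.15
position: [0.455, -0.3493, 0.0852]
tool_rot: [0.999, 0.053, -0.0, -0.001]
ft_force: [0.4, 0.5, -0.2]
grip_width: 0.0006
```

Run:
```python
from h import *
s=robot.camera("side")
cv2.imwrite("pics/s8.png",cv2.resize(s["color"][120:270,200:400,::-1],None,fx=4,fy=4,interpolation=cv2.INTER_CUBIC))
```

```text
(no output)
```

View pics/s8.png

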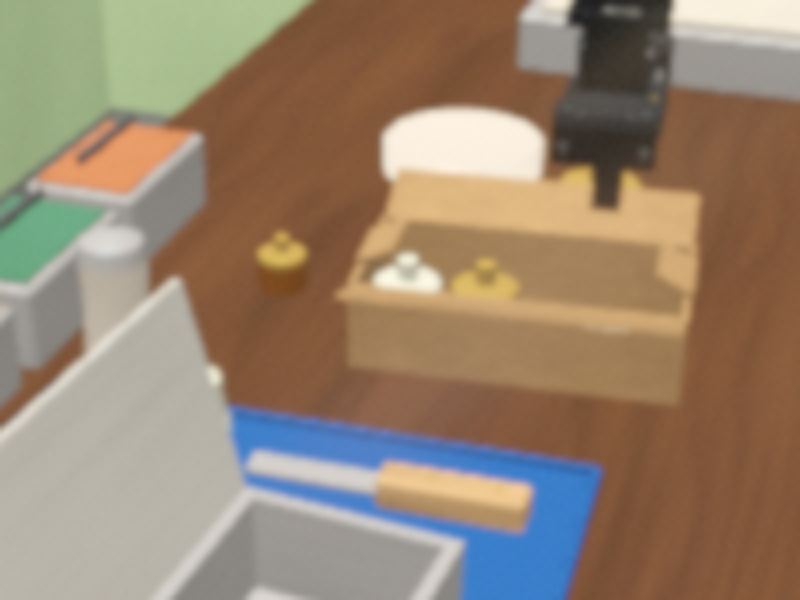

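Call:
{"name": "move_arm", "arguments": {
  "rows": [0,30,10,0,0,0,1,-17,27,0,0,0,0,1,-18,27,-8,0,0,0,1,0,0,-13,0,0,0,1,0,0,0,0,0,0,1,-12,-1.2,0,0,0,0,1,-12,-1.2,0,0,0,0,1,-11,-1.2,1,0,0,0,1,-10,-1,4,0,0,0,1,-10,-1,3,0,0,0,1,-8,-1,0,0,0,0,1]
}}

```text
time: 16.3
position: [0.3554, -0.2729, 0.0824]
tool_rot: [0.999, 0.052, -0.0, -0.0]
ft_force: [-0.5, -0.0, -0.2]
grip_width: 0.0006
```

Run:
```python
from h import *
s=robot.camera("side")
cv2.imwrite("pics/s9.png",cv2.resize(s["color"][120:270,200:400,::-1],None,fx=4,fy=4,interpolation=cv2.INTER_CUBIC))
```

```text
(no output)
```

View pics/s9.png

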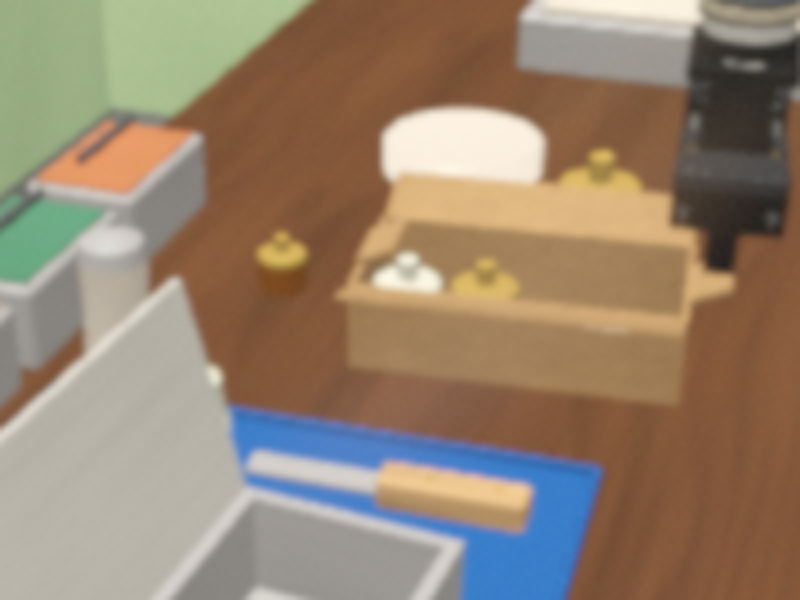

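Call:
{"name": "move_arm", "arguments": {
  "rows": [20,2,25,0,0,0,1,45,5,0,0,0,0,1,45,5,0,0,0,0,1,45,5,0,0,0,0,1,42,4,0,0,0,0,1,20,2,0,0,0,0,1,0,0,0,0,0,0,1,0,0,-15,0,0,0,1,0,0,-10,0,0,0,1,0,0,0,0,0,0,1]
}}

```text
time: 17.35
position: [0.5706, -0.249, 0.0793]
tool_rot: [0.999, 0.052, -0.003, -0.002]
ft_force: [-1.1, -0.4, 0.2]
grip_width: 0.0004
```

Run:
```python
from h import *
s=robot.camera("side")
cv2.imwrite("pics/s10.png",cv2.resize(s["color"][120:270,200:400,::-1],None,fx=4,fy=4,interpolation=cv2.INTER_CUBIC))
```

```text
(no output)
```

View pics/s10.png

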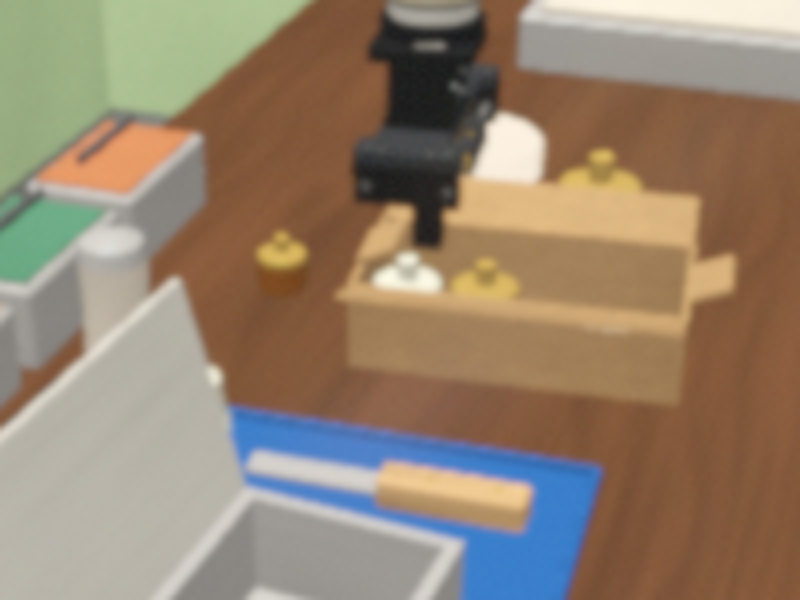

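Call:
{"name": "move_arm", "arguments": {
  "rows": [0,0,-6,0,0,0,1,0,0,0,0,0,0,1]
}}

```text
time: 17.6
position: [0.5733, -0.25, 0.0755]
tool_rot: [0.999, 0.052, -0.0, -0.0]
ft_force: [-0.1, 0.6, 0.1]
grip_width: 0.0001
```

Call:
{"name": "move_arm", "arguments": {
  "rows": [8,0.8,-1,0,0,0,1,10,1,0,0,0,0,1,10,1,1,0,0,0,1,9,1,4,0,0,0,1,9,1,3,0,0,0,1,9,1,0,0,0,0,1,5,0.5,0,0,0,0,1,0,0,0,0,0,0,1]
}}

```text
time: 18.4
position: [0.6362, -0.2434, 0.0831]
tool_rot: [0.999, 0.053, 0.001, 0.001]
ft_force: [0.7, 0.0, 0.5]
grip_width: 0.0006
```

Run:
```python
from h import *
s=robot.camera("side")
cv2.imwrite("pics/s11.png",cv2.resize(s["color"][120:270,200:400,::-1],None,fx=4,fy=4,interpolation=cv2.INTER_CUBIC))
```

```text
(no output)
```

View pics/s11.png

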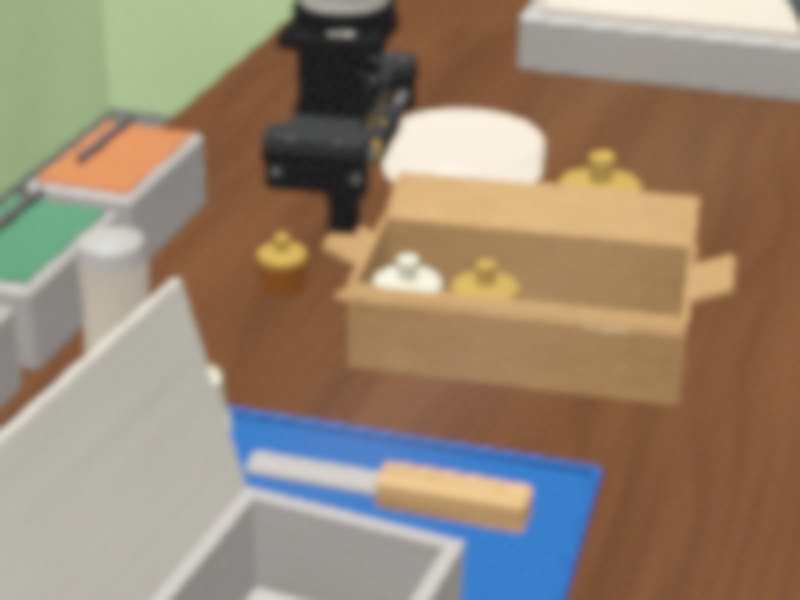

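Call:
{"name": "move_arm", "arguments": {
  "rows": [0,0,40,0,0,0,0.5,-15,-30,40,0,0,0,0.5,-30,-35,10,0,0,0,0.5,-30,-35,0,0,0,0,0.5,-30,-35,0,0,0,0,0.5,-30,-35,0,0,0,0,0.5,-30,-35,0,0,0,0,0.5,-30,-35,0,0,0,0,0.5,-30,-25,0,0,0,0,0.5,-30,-20,0,0,0,0,0.5]
}}

```text
time: 19.45
position: [0.3785, -0.5289, 0.1709]
tool_rot: [0.999, 0.052, 0.0, 0.0]
ft_force: [0.1, 0.3, 0.6]
grip_width: 0.0435
```

Run:
```python
from h import *
t=shot("top","t12"); s=robot.camera("side")
cv2.imwrite("pics/s12.png",cv2.resize(s["color"][150:250,250:400,::-1],None,fx=5,fy=5,interpolation=cv2.INTER_CUBIC))
cv2.imwrite("pics/t12c.png",cv2.resize(t["color"][170:310,330:430,::-1],None,fx=4,fy=4,interpolation=cv2.INTER_CUBIC))
for n,c in(("top",t),("side",s)):
  P=cloud(c)
  for j in ("jar2","jar3"):
    for x in robot.search_frame(n,j)[:6]: 
        u,v=np.round(x["at"]).astype(int); print(n,j,x["at"],round(x["conf"],2),P[v,u])
```

```text
top jar2 [371.6, 210.1] 0.96 [ 0.58327565 -0.24898327  0.06510535]
top jar2 [376.3, 234.0] 0.62 [ 0.52526733 -0.25559902  0.06383893]
top jar2 [460.0, 254.7] 0.55 [ 0.47039525 -0.44590443  0.07827927]
top jar2 [382.6, 165.2] 0.51 [ 0.70035244 -0.28641401  0.04331814]
top jar3 [371.6, 210.1] 0.96 [ 0.58327565 -0.24898327  0.06510535]
top jar3 [376.3, 234.0] 0.62 [ 0.52526733 -0.25559902  0.06383893]
top jar3 [460.0, 254.7] 0.55 [ 0.47039525 -0.44590443  0.07827927]
top jar3 [382.6, 165.2] 0.51 [ 0.70035244 -0.28641401  0.04331814]
side jar2 [351.7, 164.5] 0.69 [ 0.46956695 -0.45141253  0.06243259]
side jar2 [320.0, 190.5] 0.61 [ 0.52711419 -0.25265709  0.05153383]
side jar2 [269.6, 187.6] 0.48 [ 0.69942663 -0.27152105  0.02006126]
side jar2 [215.3, 253.5] 0.39 [0.59683319 0.27193909 0.16117823]
side jar3 [351.7, 164.5] 0.69 [ 0.46956695 -0.45141253  0.06243259]
side jar3 [320.0, 190.5] 0.61 [ 0.52711419 -0.25265709  0.05153383]
side jar3 [269.6, 187.6] 0.48 [ 0.69942663 -0.27152105  0.02006126]
side jar3 [215.3, 253.5] 0.39 [0.59683319 0.27193909 0.16117823]
```

View pics/t12c.png

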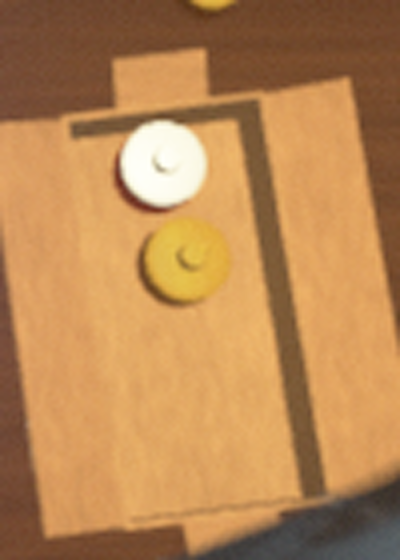

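View pics/s12.png

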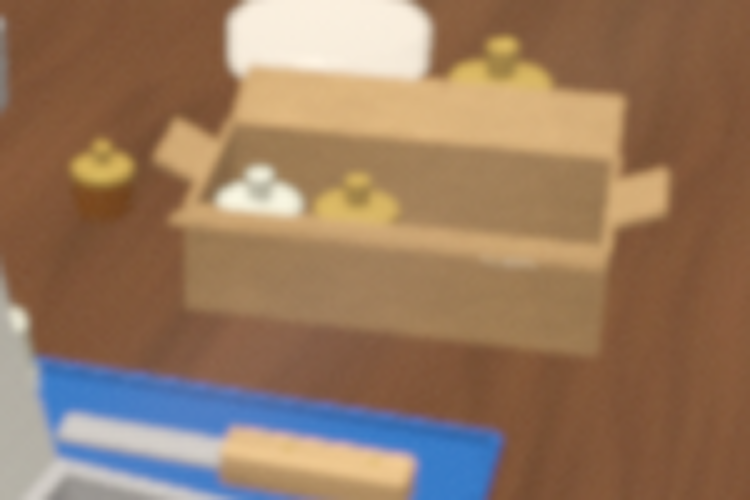

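View pics/t12.png

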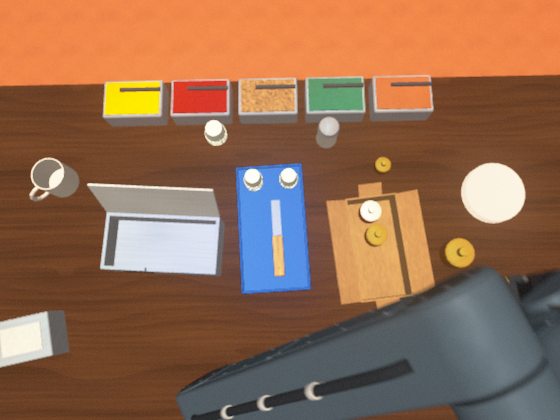

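Run:
```python
from h import *
t=robot.camera("top")
f=t["camera_matrix"][0,0]; print(f)
im=t["color"]; hsv=cv2.cvtColor(im,cv2.COLOR_RGB2HSV)
for n,p in(("white",(371.5,209.5)),("brass",(378.2,234.5))): print(n,"knob",w(t,p,z=.065))
print("white lid",w(t,(330+163/4,170+164/4),z=.048)); print("brass lid",w(t,(330+186/4,170+260/4),z=.048), "diam",22*1.19/f)
P=cloud(t)
for nm,c0 in(("w",(371.5,211)),("b",(376.5,235))):
    u0,v0=map(int,c0); Q=P[v0-9:v0+10,u0-9:u0+10].reshape(-1,3); 
    k=Q[Q[:,2]>.058]; l=Q[(Q[:,2]>.04)&(Q[:,2]<.055)]; print(nm,len(k),np.median(k,0),len(l),l.mean(0),l.min(0),l.max(0))
```

```text
494.0490137508114
white knob [ 0.58453792 -0.24786684  0.065     ]
brass knob [ 0.52382408 -0.26055076  0.065     ]
white lid [ 0.58383026 -0.24885409  0.048     ]
brass lid [ 0.52477808 -0.25957962  0.048     ] diam 0.05299069378003996
w 37 [ 0.58376665 -0.24687114  0.06464252] 280 [ 0.58365239 -0.2481288   0.04702769] [ 0.56142717 -0.27278881  0.04008805] [ 0.6073226  -0.2269881   0.05498074]
b 36 [ 0.52513678 -0.25848623  0.06454866] 286 [ 0.5248632  -0.25817908  0.04714901] [ 0.50278157 -0.28240838  0.04004723] [ 0.54767843 -0.23691662  0.05419067]
```

Call:
{"name": "move_arm", "arguments": {
  "rows": [21,38.5,0,0,0,0,0.5,21,38.5,0,0,0,0,0.5,21,38.5,0,0,0,0,0.5,21,38.5,0,0,0,0,0.5,21,38.5,-10,0,0,0,0.5,21,38.5,-20,0,0,0,0.5,20,38.5,-20,0,0,0,0.5,0,0,-25,0,0,0,0.5,0,0,-15,0,0,0,0.5,0,0,0,0,0,0,0.5,0,0,0,0,0,0,0.5]
}}

```text
time: 20.9
position: [0.5263, -0.257, 0.0815]
tool_rot: [0.999, 0.053, 0.0, -0.0]
ft_force: [-0.0, -0.2, 0.1]
grip_width: 0.0438
```

Run:
```python
from h import *
print(robot.get_obs()["position"])
s=robot.camera("side")
cv2.imwrite("pics/s13.png",cv2.resize(s["color"][150:250,250:400,::-1],None,fx=5,fy=5,interpolation=cv2.INTER_CUBIC))
```

```text
[ 0.52628964 -0.25702212  0.08151121]
```

View pics/s13.png

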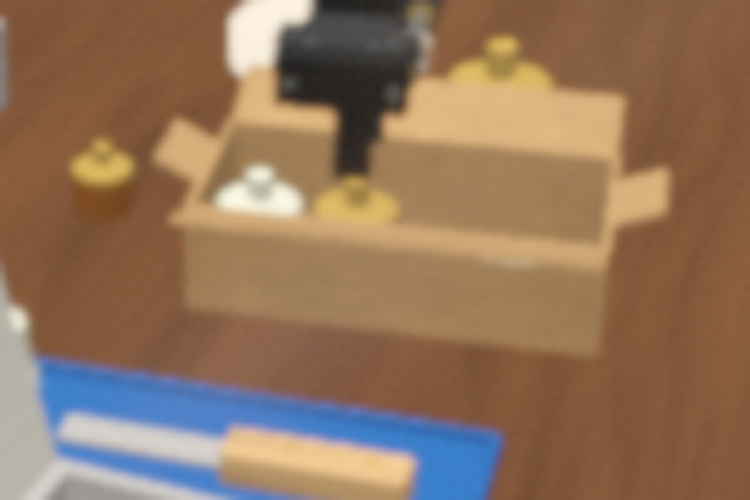

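Call:
{"name": "move_arm", "arguments": {
  "rows": [-1.5,-2,-15,0,0,0,0.5,0,0,-10,0,0,0,0.5,0,0,-5.5,0,0,0,0.5,0,0,0,0,0,0,1,0,0,0,0,0,0,1,0,0,0,0,0,0,1,0,0,0,0,0,0,1,0,0,0,0,0,0,1,0,0,0,0,0,0,1],
  "grip_force": 35
}}

```text
time: 21.85
position: [0.5244, -0.2602, 0.0512]
tool_rot: [0.999, 0.052, 0.0, 0.0]
ft_force: [0.7, 0.4, 1.9]
grip_width: 0.0147
```

Call:
{"name": "move_arm", "arguments": {
  "rows": [0,0,15,0,0,0,1,0,0,30,0,0,0,1,0,0,40,0,0,0,1,0,10,35,0,0,0,1,-2,25,10,0,0,-0.02,1,-3,38,0,0,0,-0.02,1,-3,40,0,0,0,-0.02,1,-3,40,0,0,0,-0.02,1,-3,40,0,0,0,-0.02,1,-3,40,0,0,0,-0.02,1,-3,40,0,0,0,-0.02,1,-3,40,0,0,0,-0.02,1]
}}

```text
time: 23.05
position: [0.5003, 0.0548, 0.1807]
tool_rot: [1.0, -0.028, -0.0, -0.0]
ft_force: [1.2, 0.0, -2.1]
grip_width: 0.0149
```

Call:
{"name": "move_arm", "arguments": {
  "rows": [-2.5,40,0,0,0,-0.011,1,-2.5,40,0,0,0,0,1,0,35,0,0,0,0,1,0,25,0,0,0,0,1,0,12,0,0,0,0,1,0,0,0,0,0,0,1,0,0,0,0,0,0,1]
}}

```text
time: 23.75
position: [0.4959, 0.2043, 0.1806]
tool_rot: [0.999, -0.033, -0.0, 0.0]
ft_force: [-0.6, -0.4, -2.5]
grip_width: 0.0151
```

Run:
```python
from h import *
o=robot.get_obs();print(o["position"],o["tool_rot"],o["grip_width"],o["ft_force"])
s=shot("side","s14")
```

```text
[0.49585716 0.20432309 0.18061159] [ 9.99453721e-01 -3.30440083e-02 -3.97085047e-04  4.42761469e-04] 0.015055742849495754 [-0.57341321 -0.36898647 -2.47022689]
```

View pics/s14.png

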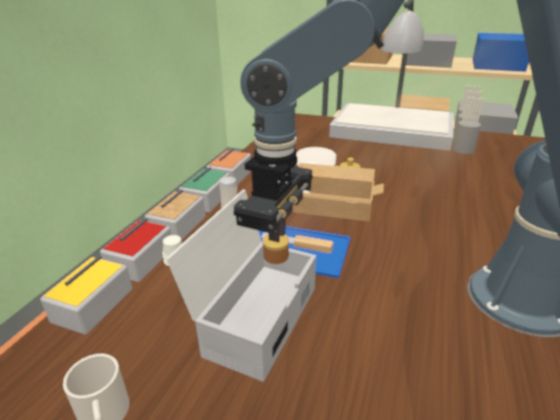

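Call:
{"name": "move_arm", "arguments": {
  "rows": [0,2.5,-25,0,0,0,1,0,0,-25,0,0,0,1,0,0,-25,0,0,0,1,0,0,-15,0,0,0,1,0,0,-8,0,0,0,1,0,0,-3,0,0,0,1,0,0,0,0,0,0,1,0,0,0,0,0,0,1]
}}

```text
time: 24.6
position: [0.4969, 0.2075, 0.0807]
tool_rot: [0.999, -0.033, 0.001, -0.0]
ft_force: [0.2, -0.1, -2.5]
grip_width: 0.0144
```

Call:
{"name": "move_arm", "arguments": {
  "rows": [0,0,-2,0,0,0,1,0,0,-1.5,0,0,0,1,0,0,0,0,0,0,1]
}}

```text
time: 24.9
position: [0.4967, 0.2078, 0.0772]
tool_rot: [0.999, -0.033, 0.001, -0.0]
ft_force: [-0.4, -0.7, 3.7]
grip_width: 0.0148
```

Contact with the floor felt; release and retreat.

Call:
{"name": "move_arm", "arguments": {
  "rows": [0,0,0,0,0,0,0.6,0,0,0,0,0,0,0.55,0,0,0,0,0,0,0.5,0,0,0,0,0,0,0.5,0,0,25,0,0,0,0.5,0,-5,40,0,0,0,0.5,0,-30,20,0,0,0.02,0.5,0,-45,0,0,0,0.02,0.5,5,-45,0,0,0,0.03,0.5,5,-45,0,0,0,0.03,0.5,5,-45,0,0,0,0.03,0.5,5,-45,0,0,0,0.03,0.5]
}}

```text
time: 26.1
position: [0.516, -0.0541, 0.1613]
tool_rot: [0.999, 0.047, 0.0, -0.0]
ft_force: [0.4, 1.2, -0.3]
grip_width: 0.0437
```

Run:
```python
from h import *
o=robot.get_obs();print(o["position"],o["tool_rot"],o["grip_width"],o["ft_force"])
s=shot("side","s15");t=robot.camera("top"); P=cloud(t)
cv2.imwrite("pics/t15.png",cv2.resize(t["color"][160:300,90:430,::-1],None,fx=2.3,fy=2.3,interpolation=cv2.INTER_CUBIC))
for x in robot.search_frame("top","jar3")[:6]: 
    u,v=np.round(x["at"]).astype(int); print(x["at"],round(x["conf"],2),P[v,u])
```

```text
[ 0.51601532 -0.05412311  0.16134291] [ 9.98871381e-01  4.74969566e-02  2.47726033e-05 -5.21323847e-05] 0.043701351943478746 [ 0.36603071  1.20132086 -0.33697724]
[457.9, 254.1] 0.97 [ 0.47349729 -0.44443016  0.06969002]
[367.3, 210.2] 0.79 [ 0.58659856 -0.23995632  0.04735984]
[387.5, 301.9] 0.73 [ 0.36630077 -0.27258289  0.07392539]
[186.5, 246.2] 0.7 [0.50464039 0.19554104 0.07210324]
[381.0, 165.0] 0.55 [ 0.70172731 -0.28239069  0.03858065]
```

View pics/s15.png

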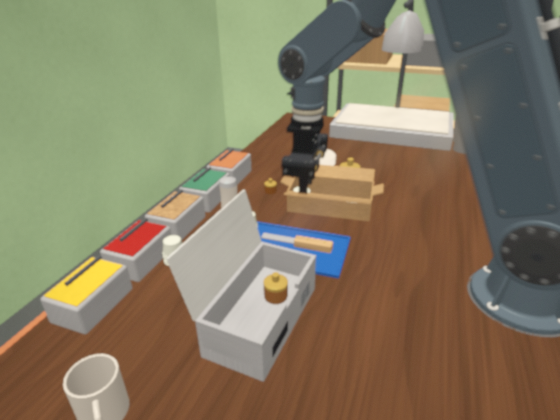

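View pics/t15.png

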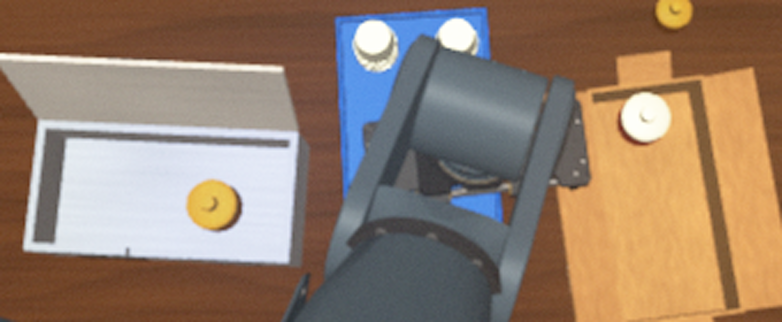

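Call:
{"name": "move_arm", "arguments": {
  "rows": [13,-39,0,0,0,0.009,0.5,14,-39,0,0,0,0,0.5,14,-39,0,0,0,0,0.5,14,-39,0,0,0,0,0.5,13,-38,-15,0,0,0,0.5,0,0,-30,0,0,0,0.5,0,0,-25,0,0,0,0.5,0,0,-10,0,0,0,0.5,0,0,0,0,0,0,0.5,0,0,0,0,0,0,0.5]
}}

```text
time: 27.25
position: [0.5848, -0.2456, 0.0821]
tool_rot: [0.999, 0.052, 0.0, 0.0]
ft_force: [0.4, -0.1, 0.5]
grip_width: 0.0432
```

Run:
```python
from h import *
print(robot.get_obs()["position"])
s=robot.camera("side")
cv2.imwrite("pics/s16.png",cv2.resize(s["color"][150:250,250:400,::-1],None,fx=5,fy=5,interpolation=cv2.INTER_CUBIC))
```

```text
[ 0.58480039 -0.24559488  0.08205771]
```

View pics/s16.png

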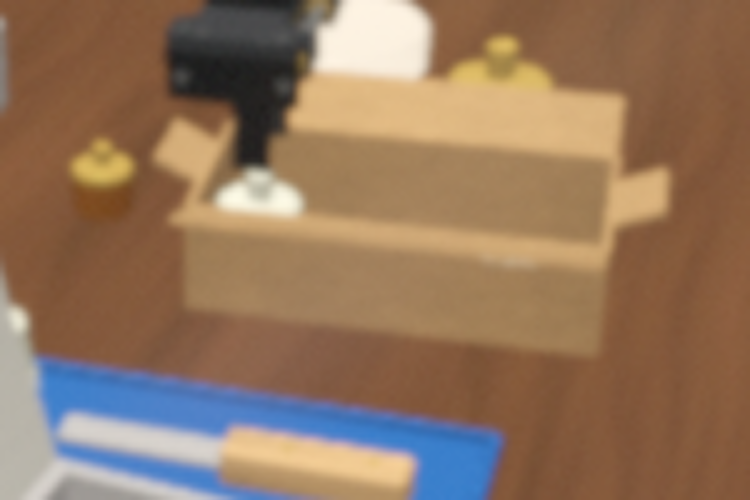

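Call:
{"name": "move_arm", "arguments": {
  "rows": [-0.8,-2.2,-15,0,0,0,0.5,0,0,-10,0,0,0,0.5,0,0,-6,0,0,0,0.5,0,0,0,0,0,0,1,0,0,0,0,0,0,1,0,0,0,0,0,0,1,0,0,0,0,0,0,1,0,0,0,0,0,0,1,0,0,0,0,0,0,1]
}}

```text
time: 28.2
position: [0.5834, -0.2485, 0.0506]
tool_rot: [0.999, 0.051, 0.0, 0.0]
ft_force: [-0.4, 0.1, 1.2]
grip_width: 0.0144
```

Call:
{"name": "move_arm", "arguments": {
  "rows": [0,0,15,0,0,0,1,0,0,30,0,0,0,1,0,0,40,0,0,0,1,-10,10,35,0,0,0,1,-15,25,10,0,0,-0.02,1,-15,38,0,0,0,-0.02,1,-15,40,0,0,0,-0.02,1,-15,40,0,0,0,-0.02,1,-11,40,0,0,0,-0.02,1,0,40,0,0,0,-0.02,1,0,40,0,0,0,-0.02,1,0,40,0,0,0,-0.02,1]
}}

```text
time: 29.4
position: [0.502, 0.0659, 0.1813]
tool_rot: [1.0, -0.029, 0.0, 0.0]
ft_force: [1.1, 0.1, -1.2]
grip_width: 0.0147
```

Call:
{"name": "move_arm", "arguments": {
  "rows": [0,40,0,0,0,-0.01,1,0,40,0,0,0,0,1,0,40,0,0,0,0,1,0,40,0,0,0,0,1,0,35,0,0,0,0,1,0,25,0,0,0,0,1,0,12,0,0,0,0,1,0,0,0,0,0,0,1,0,0,0,0,0,0,1]
}}

```text
time: 30.3
position: [0.502, 0.2955, 0.1805]
tool_rot: [0.999, -0.034, -0.0, 0.001]
ft_force: [0.4, -0.3, -2.4]
grip_width: 0.0147
```

Run:
```python
from h import *
o=robot.get_obs();print(o["position"],o["tool_rot"],o["grip_width"],o["ft_force"])
s=shot("side","s17")
```

```text
[0.50204182 0.29545798 0.18045139] [ 9.99435260e-01 -3.35976988e-02 -2.69097157e-04  5.32009500e-04] 0.014685469018845073 [ 0.39046397 -0.3296806  -2.4009245 ]
```

View pics/s17.png

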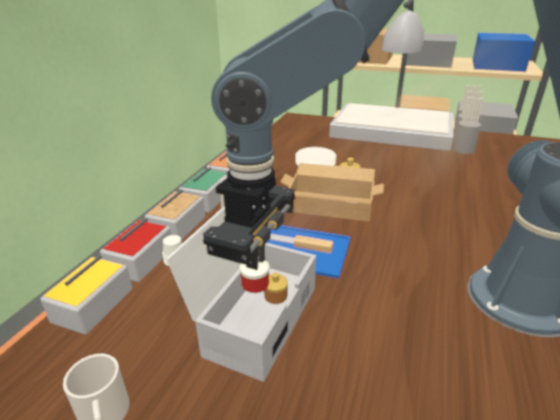

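Call:
{"name": "move_arm", "arguments": {
  "rows": [0,1,-25,0,0,0,1,0,0,-25,0,0,0,1,0,0,-25,0,0,0,1,0,0,-15,0,0,0,1,0,0,-8,0,0,0,1,0,0,-3,0,0,0,1,0,0,0,0,0,0,1,0,0,-2,0,0,0,1,0,0,0,0,0,0,1]
}}

```text
time: 31.25
position: [0.5028, 0.2975, 0.0781]
tool_rot: [0.999, -0.034, 0.001, -0.0]
ft_force: [0.1, -1.0, -3.0]
grip_width: 0.0149
```

Call:
{"name": "move_arm", "arguments": {
  "rows": [0,0,-1,0,0,0,1,0,0,-1,0,0,0,1,0,0,0,0,0,0,1]
}}

```text
time: 31.55
position: [0.5028, 0.2978, 0.0765]
tool_rot: [0.999, -0.033, 0.001, -0.0]
ft_force: [-1.3, -0.1, 5.8]
grip_width: 0.0148
```

Call:
{"name": "move_arm", "arguments": {
  "rows": [0,0,0,0,0,0,0.6,0,0,0,0,0,0,0.55,0,0,0,0,0,0,0.5,0,0,0,0,0,0,0.5,0,0,25,0,0,0,0.5,0,0,40,0,0,0,0.5,0,-10,45,0,0,0,0.5,0,-10,45,0,0,0,1,0,-10,45,0,0,0,1,0,0,20,0,0,0,1,0,0,0,0,0,0,1]
}}

```text
time: 32.65
position: [0.5045, 0.2678, 0.2994]
tool_rot: [0.999, -0.034, 0.004, -0.001]
ft_force: [0.7, -0.1, 0.0]
grip_width: 0.0195
```

Run:
```python
from h import *
o=robot.get_obs();print(o["position"],o["tool_rot"],o["grip_width"],o["ft_force"])
s=shot("side","s18")
```

```text
[0.50451061 0.2678363  0.29935163] [ 0.99941819 -0.0338208   0.00416793 -0.00143303] 0.01947373544706837 [ 0.66086939 -0.07545596  0.04221902]
```

View pics/s18.png

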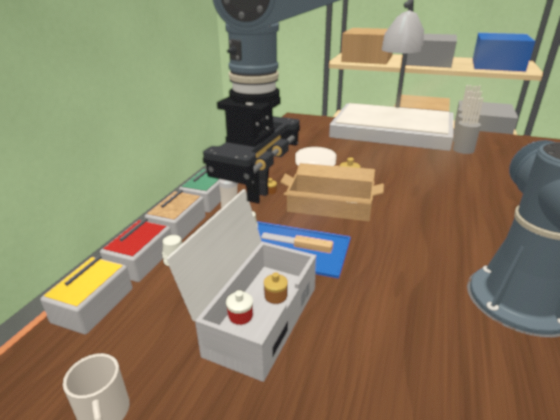

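Call:
{"name": "move_arm", "arguments": {
  "rows": [40,-5,0,0,0,0,1,40,-5,0,0,0,0,1,40,-5,0,0,0,0,1,40,-5,0,0,0,0,1,0,0,-30,0,0,0,1,0,0,-40,0,0,0,1,0,0,-30,0,0,0,1,0,0,0,0,0,0,1,0,0,0,0,0,0,1]
}}

```text
time: 33.6
position: [0.6614, 0.2474, 0.1933]
tool_rot: [0.999, -0.033, -0.002, 0.0]
ft_force: [0.7, -0.2, 0.7]
grip_width: 0.0003
```

Run:
```python
from h import *
o=robot.get_obs();print(o["position"],o["ft_force"])
s=shot("side","s19")
```

```text
[0.66141497 0.24739283 0.19329052] [ 0.68246047 -0.2428274   0.6785044 ]
```

View pics/s19.png

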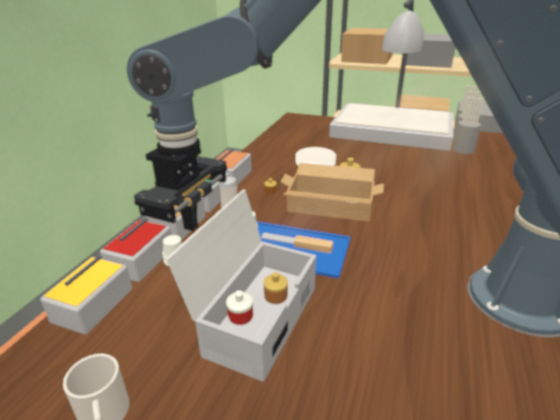

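Call:
{"name": "move_arm", "arguments": {
  "rows": [-12,1,0,0,0,0,1,-12,1,0,0,0,0,1,-12,1,0,0,0,0,1,-12,1,0,0,0,0,1,-12,1,0,0,0,0,1,-12,1,0,0,0,0,1,-12,1,0,0,0,0,1,-12,1,0,0,0,0,1,-12,1,0,0,0,0,1,0,0,0,0,0,0,1]
}}

```text
time: 34.65
position: [0.5517, 0.2566, 0.195]
tool_rot: [0.999, -0.033, -0.002, 0.0]
ft_force: [0.5, -0.8, -0.3]
grip_width: 0.0005
```

Run:
```python
from h import *
o=robot.get_obs();print(o["position"],o["ft_force"])
s=shot("side","s20")
```

```text
[0.55166456 0.25659887 0.19503875] [ 0.52477127 -0.75686253 -0.31634872]
```

View pics/s20.png

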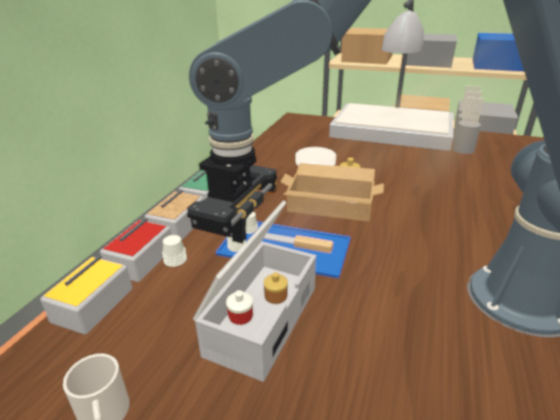

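Call:
{"name": "move_arm", "arguments": {
  "rows": [-8,0.5,0,0,0,0,1,-8,0.5,0,0,0,0,1,-8,0.5,0,0,0,0,1,-8,0.5,-2,0,0,0,1,0,0,0,0,0,0,1,0,0,0,0,0,0,1]
}}

```text
time: 35.3
position: [0.5223, 0.2585, 0.1934]
tool_rot: [0.999, -0.033, 0.0, -0.0]
ft_force: [0.4, 0.2, 0.7]
grip_width: 0.0007
```

Run:
```python
from h import *
o=robot.get_obs();print(o["position"],o["ft_force"])
s=shot("side","s21")
```

```text
[0.52226834 0.25850407 0.1933935 ] [0.35207142 0.18278437 0.73469822]
```

View pics/s21.png

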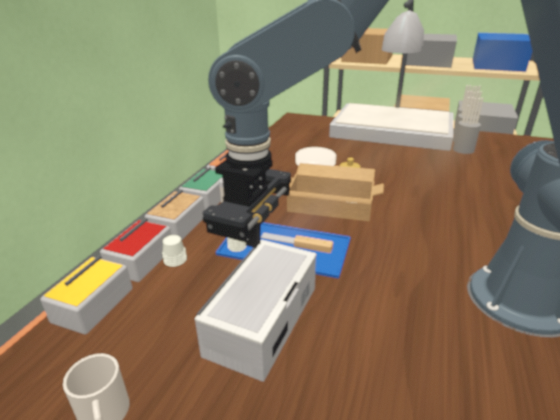

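Call:
{"name": "move_arm", "arguments": {
  "rows": [0,0,40,0,0,0,1,-10,-40,30,0,0,0,1,-14,-45,0,0,0,0,1,-14,-45,0,0,0,0,1,-14,-45,0,0,0,0,1,-14,-45,0,0,0,0,1,-14,-45,0,0,0,0,1,-14,-45,0,0,0,0,1,-10,-45,0,0,0,0,1,-10,-45,0,0,0,0,1,-10,-45,0,0,0,0,1,-10,-45,0,0,0,0,1]
}}

```text
time: 36.55
position: [0.3882, -0.2332, 0.2632]
tool_rot: [0.999, -0.034, 0.001, 0.0]
ft_force: [0.6, -0.2, -0.4]
grip_width: 0.0006
```

Call:
{"name": "move_arm", "arguments": {
  "rows": [-15,-45,0,0,0,0,1,-20,-45,0,0,0,0,1,-20,-45,0,0,0,0,1,-20,-45,0,0,0,0,1,-20,-45,0,0,0,0,1,-20,-45,0,0,0,0,1,0,0,0,0,0,0,1]
}}

```text
time: 37.25
position: [0.2708, -0.5081, 0.2629]
tool_rot: [0.999, -0.037, 0.0, 0.003]
ft_force: [1.0, 0.5, -0.5]
grip_width: 0.0007
```

Run:
```python
from h import *
o=robot.get_obs();print(o["position"],o["time"])
t=shot("top","t22");s=robot.camera("side")
cv2.imwrite("pics/s22.png",cv2.resize(s["color"][130:370,150:420,::-1],None,fx=2.5,fy=2.5,interpolation=cv2.INTER_CUBIC))
P=cloud(t);m=(P[...,0]>.46)&(P[...,0]<.56)&(P[...,1]>.15)&(P[...,1]<.35)&(P[...,2]>.06)&(P[...,2]<.16)
Q=P[m]; A=np.c_[Q[:,0]*.998-Q[:,1]*.066,np.ones(len(Q))]; print("slope",np.linalg.lstsq(A,Q[:,2],rcond=None)[0],np.median(Q[:,2]))
for n,b in(("cups",(.6,.72,-.1,.09)),("cupsc",(.7,.85,.05,.2)),("shaker",(.7,.85,-.2,-.08))):
    m=(P[...,0]>b[0])&(P[...,0]<b[1])&(P[...,1]>b[2])&(P[...,1]<b[3])&(P[...,2]>.04)&(P[...,2]<.13); print(n,m.sum(),np.median(P[m],0))
```

```text
[ 0.27075615 -0.50806382  0.26292797] 37.25
slope [0.00050664 0.1002149 ] 0.10040770529418244
cups 456 [0.66982332 0.02601727 0.05593304]
cupsc 948 [0.83006311 0.13587004 0.06378518]
shaker 983 [ 0.8285391  -0.14728605  0.07234145]
```

View pics/s22.png

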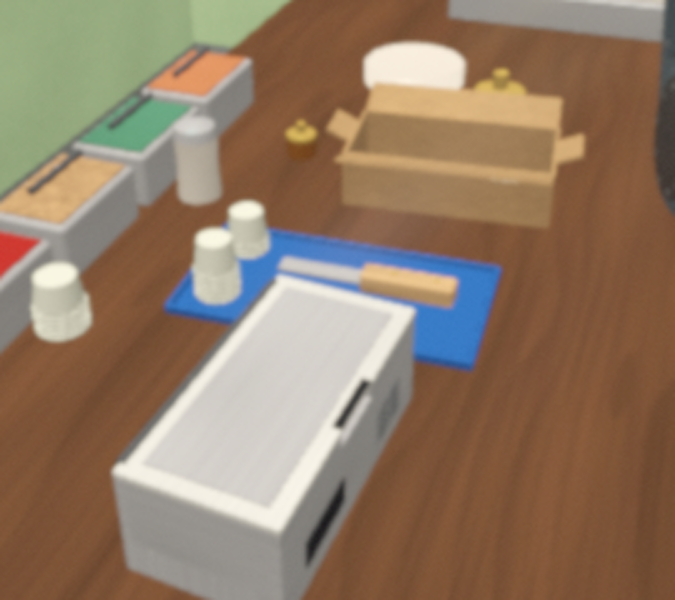

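View pics/t22.png

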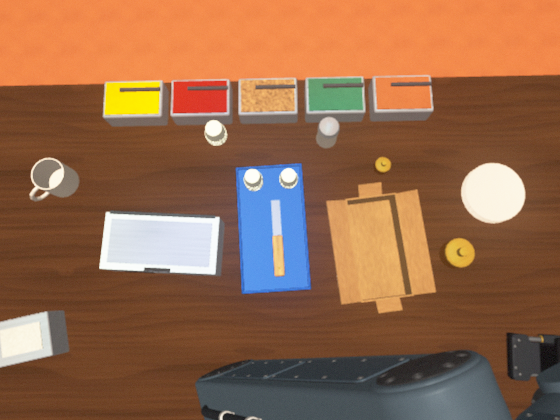

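```bash
python3 -c "
from rig import robot
print(robot.hand_in())"
```

```text
the job is handed in; nothing more can be done
None
```

The well is restocked and the job was handed in at about 37 s of the 210 s allowed; `hand_in()` gives no verdict.

**What I did**
- I levered the cover up with the spreader at the notch, pushed it back to its stop (about 1.85 rad measured), and laid the spreader on the tray.
- I swung all four flaps back with closed fingers.
- I moved the only two jars in the carton into the well: jar2 (brass and amber) and jar3 (white and red).
- The small and large brass look-alikes beside the carton stayed where they were.
- I pushed the cover over from behind until it fell shut.

**Last checks**
- **Cover:** flat, with slope about 0 and its top at 100 mm.
- **Carton and flaps:** the carton is empty and all four flaps are folded well outward. I judged their angles by eye, not by measurement.
- **Spreader:** it lies on the tray.
- **Bystanders:** the cup stacks and shaker stand upright where they were, judged by eye. Depth readings confirmed nothing here, because some also picked up the topping bins behind.
- **Jars:** both stood upright on the well floor just before the cover closed. I could not see them afterwards.

No check failed.

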